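# Find the open jar's lid in the crate and close the jar

## Task

One glass jar on the cart stands open. Pick the lid that fits it, the middle-sized of the three knobbed lids, out of the low metal crate and set it down gently on the jar's mouth, so that it lies flat and the plug under it sits inside the mouth, then let go. Leave the other two lids lying in the crate, and do not push the jar about or tip it.

Things in the scene. Friction and masses are not known exactly. Their poses are not given: they have to be found in the camera images.
- jar_lid_knob (a point): The jar's lid, middle-sized: steel disc 86 mm across, 3 mm thick, knob up in the crate. Round upright wooden knob, 20 mm across, 32 mm tall. Point: knob's centre, half-way up; disc's top 23 mm below it, underside 26 mm, foot of the plug 36 mm below. The plug under the disc tapers from 54 to 40 mm across, so it centres itself in the mouth. z: lid's axis, up. About 110 g.
- jar_mouth (a point): Open glass jar: straight-sided, 76 mm across, 120 mm tall, mouth 68 mm across inside, loose, about 450 g, upright on the table. Point: centre of its mouth, level with the rim; z up. When the lid is home its disc rests on the rim, knob's centre 26 mm above this point. A like jar nearby already has a steel twist cap: leave it.
- small_lid_knob (a point): Smallest lid, a bystander: as the jar's lid, same heights and knob, but 60 mm across. Point: knob's centre. All lids lie level on the 5 mm floor of a fixed metal crate, 270 x 410 mm, walls 55 mm high; in it are also small utensils up to 35 mm high. Above disc level nothing comes within 65 mm of a knob's centre.
- large_lid_knob (a point): Largest lid, a bystander lying in the crate: as the jar's lid, same heights and knob, but 116 mm across, with a plug 90 mm across that does not fit the jar. Point: knob's centre, half-way up.
Not all that is in view belongs to the job. What is shaped like the part that bears large_lid_knob but purple or yellow is not meant.

How it is judged:
By the outcome, as a careful person would: the job done as asked, in the order asked, and still so for the second after the job is handed in, with the robot touching nothing.
It also fails if it takes over 42 s, if anything falls off the work surface, if the arm or the gripper's body presses on something with over 40 N, if the wrist force passes 120 N, or if a joint passes its speed limit or range.

## Robot

A 7-joint arm with a two-finger parallel gripper is mounted at the origin on the work surface. World frame = base frame: x ahead of the robot, y to its left, z up, the work surface at z = 0. Lengths are in m, angles in rad, forces in N, time in s.
With the tool pointing down it reaches from about 0.4 to 0.85 m from the base axis. Payload 4.5 kg.
Tool frame: the origin (TCP) lies on the centre line of the jaws, within the pads' length; the fingertips stand 14 mm ahead of it and the grasp point (between the pads) lies 5 mm behind it (r.tcp_to_tips is the z of the fingertips in the tool frame, in m); z points along the fingers, y is the direction in which the jaws open and shut (so a half turn about z gives the same grasp; the last joint's range is limited). The gripper opens to 88 mm and grips with 3 to 60 N. Pads are 18 mm wide; open, the fingers measure 123 mm over their backs; the gripper's body (75 mm by 187 mm) begins 45 mm behind the grasp point.
Start: joints at [-1.152, 0.689, -0.195, 1.565, 0.157, 0.902, -0.215], TCP at [0.235, 0.579, 0.253] pointing down, gripper open.
Joint ranges: [-3.01, 3.01], [-0.46, 2.08], [-1.47, 1.51], [0.13, 2.56], [-1, 4.14], [0.04, 2.09], [-2.66, 2.66]. Speed limits (rad/s): [2.57, 2.57, 3.14, 3.14, 3.14, 3.14, 3.14].

## Interface

Orientations are given as a unit quaternion [x, y, z, w].
In Python, from plant import r, viewer gives the robot as it stands.
- The arm moves only by the shell command python3 -m inch 'ROWS' [FORCE]. ROWS is JSON, a list of rows, each a list of 3 entries, a list of its own where there are three numbers: the closure, from 0 (fully open) to 1 (shut), then the shift along the tool's x, y, z in cm, then the turn about the tool's z in degrees. In form: [[fingers, [x, y, z], yaw], ...]. A call has 1 to 20 rows; each row is the pose to reach, as a shift and turn from the pose commanded when the call began, along the tool's axes at that moment; what a row does not reach only later rows make up. A row lasts 1/10 s, in which the tool goes at most 50 mm and 8.59 degrees, less where a joint would pass 70% of its speed; a pose out of reach is approached as far as the arm can. A call with a gripper value outside its range is refused whole. The fingers move at their own pace and stop on an object; FORCE is the grip in N (left out, the last holds). Time passes only in rows, so rows that repeat a pose let the fingers close. It gives the time, the measured TCP pose, the force and the opening at its end, in the units of the state.
- r.get_state(): the state, without advancing time (a new reading comes with each control period).
- viewer.snapshot(name): name is "scene" or "top" or "wrist"; returns the picture (400x640x3 uint8, red, green, blue); there is no depth.
- viewer.camera_params(name): a dict with "intrinsics" (3x3 intrinsics, pixels), "k1" (the pictures are not rectified: a ray, as slopes to the right and down, at radius r is drawn at 1 + k1 r^2 times it, then the intrinsics apply), "world_to_cam" (4x4, takes a point from world to camera coordinates). Camera axes: x right, y up, looking along -z (the intrinsics and any distortion apply to the point x, -y, -z); pixel columns grow to the right and rows downward; lengths in m; the calibration is good to about 2 mm. A picture is of the moment at which its call begins: read the wrist's pose just before it. camera_params takes no time and is no camera call; for the wrist camera it gives the pose at the moment of the call.
- r.finish_job(): hands the job in, once; it reports no verdict.
Trained networks look in the newest picture that a camera, given by its name, has taken for a name from the list of things; names that differ only in an ending like _2 or _b are one class to them, and where a whole thing is asked for, a point or a joint stands for the part that bears it (a point fixed in the world has none). Each returns a list of dicts, best first, with "p" (0 to 1); they miss things now and then, are a little off and sometimes report something else, mostly with a low value. They report only what shows in the picture. A call takes as long as a camera call. They do not tell look-alikes from the thing itself.
- viewer.outline_of(camera, name): "pixels" (400x640 bool, what is visible of it) and "bbox" ([left, top, width, height] in pixels, round what is visible of it).
The state is a dict: "clock": time; "q": joint angles; "qd": joint speeds; "joint_torque": joint torques, N m; "tool_pos": TCP position; "eef_rot": TCP orientation; "contact_force": force on the tool from outside, world axes, zero at the start; "moment": the same for the moment, N m; "opening": opening from 0.0 (shut) to 1.0 (fully open).
Only numpy, scipy, OpenCV 4.12 (cv2) and the standard library are available. Lean on these libraries where they do the work, as an engineer would, in place of code of your own. Each camera call takes 0.05 s, during which the arm holds its last target.

## Working session

There is one attempt and no reset: what is moved stays moved. The work goes in short steps, Python scripts to look and compute and a shell command to move; the robot and the scene stay as the last step left them, time stands still between calls to the robot, and variables do not carry over. Pictures are saved under pics/ and viewed, and the job is handed in when it is done.

```bash
ls; mkdir -p pics; cat > h.py <<'E'
import numpy as np, cv2
from plant import r, viewer
def save(img,n): cv2.imwrite('pics/'+n+'.png',cv2.cvtColor(img,cv2.COLOR_RGB2BGR))
def ray(cp,u,v):
    K=np.array(cp['intrinsics']);k1=cp['k1']
    d=np.array([(u-K[0,2])/K[0,0],(v-K[1,2])/K[1,1]]);s=d.copy()
    for _ in range(50): s=d/(1+k1*(s@s))
    T=np.array(cp['world_to_cam']);R=T[:3,:3];o=-R.T@T[:3,3]
    return o,R.T@np.array([s[0],-s[1],-1.])
def atz(cp,u,v,z):
    o,d=ray(cp,u,v);return o+d*(z-o[2])/d[2]
def proj(cp,p):
    T=np.array(cp['world_to_cam']);c=T[:3,:3]@np.array(p)+T[:3,3]
    s=np.array([c[0],-c[1]])/-c[2];s=s*(1+cp['k1']*(s@s));K=np.array(cp['intrinsics'])
    return np.array([K[0,0]*s[0]+K[0,2],K[1,1]*s[1]+K[1,2]])
E
python3 - <<'E'
from h import *
s=r.get_state();print(s['clock'],s['tool_pos'],s['eef_rot'],s['opening'])
for c in ['scene','top','wrist']:
    save(viewer.snapshot(c),c+'0')
    for n in ['jar_lid_knob','jar_mouth','small_lid_knob','large_lid_knob']:
        for o in viewer.outline_of(c,n): 
            ys,xs=np.where(o['pixels']); print(c,n,round(o['p'],2),np.round(o['bbox']),xs.mean().round(1),ys.mean().round(1))
E
```

```text
pics
0.0 [0.23441978 0.5787388  0.25190928] [ 1.91156650e-01  9.81559124e-01 -8.99342926e-04 -1.12658015e-04] 1.0007239172246454
scene jar_lid_knob 0.87 [274. 245.  34.  23.] 291.4 256.5
scene jar_mouth 0.7 [330. 286.  42.  65.] 350.5 320.0
scene jar_mouth 0.48 [285. 200.  23.  19.] 296.8 211.9
scene small_lid_knob 0.82 [285. 198.  22.  23.] 296.3 211.6
scene large_lid_knob 0.96 [263. 137.  36.  18.] 281.7 146.5
scene large_lid_knob 0.86 [212. 154.  38.  24.] 230.4 166.4
scene large_lid_knob 0.74 [229. 191.  41.  28.] 249.3 205.1
scene large_lid_knob 0.72 [316. 130.  37.  21.] 332.9 141.8
scene large_lid_knob 0.67 [324. 157.  44.  21.] 344.9 167.2
top jar_lid_knob 0.9 [284. 136.  29.  28.] 299.9 150.6
top jar_mouth 0.97 [192. 132.  33.  34.] 208.2 147.7
top small_lid_knob 0.82 [338. 171.  16.  19.] 345.9 180.0
top large_lid_knob 0.84 [419. 254.  40.  41.] 438.3 273.6
top large_lid_knob 0.77 [370. 238.  41.  42.] 389.2 259.3
top large_lid_knob 0.72 [426. 134.  38.  41.] 445.1 155.0
top large_lid_knob 0.59 [360. 127.  33.  38.] 378.1 146.7
top large_lid_knob 0.59 [434. 202.  38.  37.] 454.9 217.3
```

View pics/top0.png

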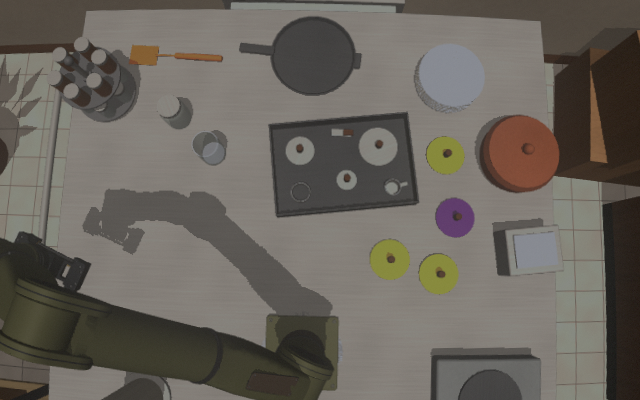

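View pics/scene0.png

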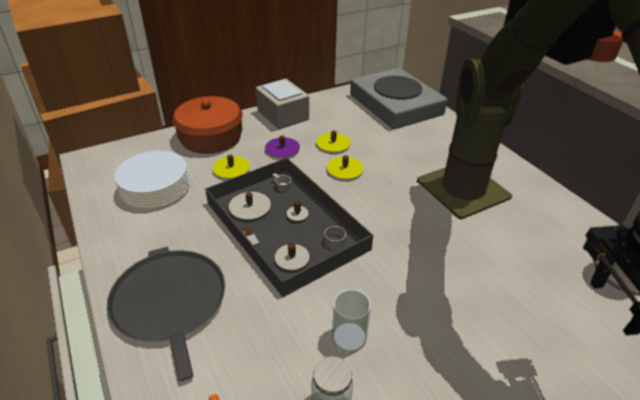

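View pics/wrist0.png

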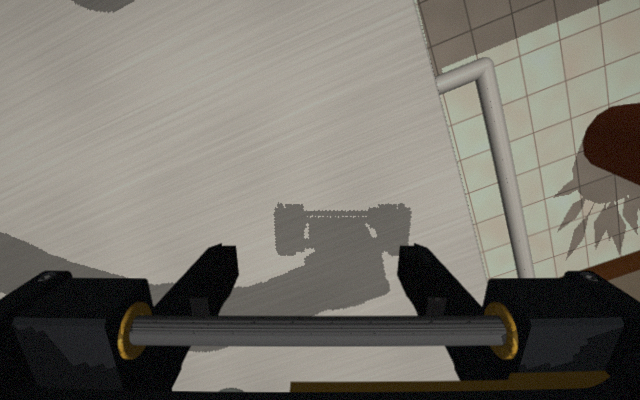

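```bash
python3 - <<'E'
from h import *
im=cv2.imread('pics/top0.png'); sc=cv2.imread('pics/scene0.png')
a=cv2.resize(im[110:190,160:260],None,fx=4,fy=4,interpolation=cv2.INTER_CUBIC)
b=cv2.resize(im[120:200,270:370],None,fx=4,fy=4,interpolation=cv2.INTER_CUBIC)
c=cv2.resize(sc[200:280,250:350],None,fx=4,fy=4,interpolation=cv2.INTER_CUBIC)
d=cv2.resize(sc[280:360,300:400],None,fx=4,fy=4,interpolation=cv2.INTER_CUBIC)
cv2.imwrite('pics/crops.png',np.vstack([np.hstack([a,b]),np.hstack([c,d])])[:600] if 0 else cv2.resize(np.vstack([np.hstack([a,b]),np.hstack([c,d])]),(750,600)))
t=viewer.camera_params('top');s=viewer.camera_params('scene')
print(np.linalg.inv(t['world_to_cam'])[:3,3],np.linalg.inv(s['world_to_cam'])[:3,3])
# discs at z: floor5+plug10=15 underside, top 18; knob centre 41
for n,uv,uv2 in [('mid',(299.9,150.6),(291.4,256.5)),('small',(345.9,180),(296.3,211.6)),('large',(378.1,146.7),(249.3,205.1))]:
    print(n,atz(t,*uv,.018),atz(s,*uv2,.021), 'diam px->m')
for u in (286,313.5): print(atz(t,u,150.6,.018))
for z,uv in ((.12,(208,145)),(0,(213,153))): print(z,atz(t,*uv,z))
p=atz(t,299.9,150.6,.018)
print('knob top pix',proj(t,[p[0],p[1],.057]),proj(s,[p[0],p[1],.041]))
E
```

```text
[ 0.2494487  -0.04399696  1.40062071] [0.92155897 0.77971794 0.90121113]
mid [0.58010769 0.02094655 0.018     ] [0.5834526  0.02646233 0.021     ] diam px->m
small [ 0.49548275 -0.11657959  0.018     ] [ 0.49878479 -0.11809783  0.021     ] diam px->m
large [ 0.59842212 -0.21048521  0.018     ] [ 0.60251191 -0.20322199  0.021     ] diam px->m
[0.57904874 0.06205724 0.018     ]
[ 0.58116726 -0.0192496   0.018     ]
0.12 [0.5654758  0.27059471 0.12      ]
0 [0.57069057 0.28319343 0.        ]
knob top pix [299.37216266 147.42659687] [291.43772341 248.9699083 ]
```

View pics/crops.png

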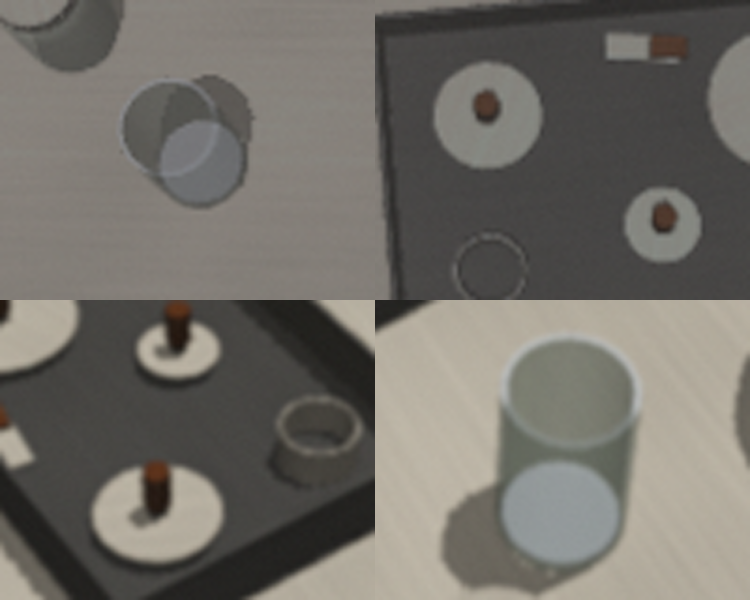

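```bash
python3 - <<'E'
from h import *
t=viewer.camera_params('top');s=viewer.camera_params('scene')
print('rim',atz(t,205.1,144.1,.12),atz(s,352,304,.12),'base',atz(t,214.2,153.5,0),atz(s,349.5,336.8,0.005))
# knob top crop b(486,99)->  scene knob top (157,468-300)
print('knobtop',atz(t,270+(486-375)/3.75,120+99/3.75,.057),atz(s,250+157/3.75,200+168/3.75,.057))
print('disc',atz(t,270+(487.5-375)/3.75,120+115/3.75,.018),atz(s,250+158/3.75,200+214/3.75,.018))
def tri(a,b):
    A=[];B=[]
    for o,d in (ray(t,*a),ray(s,*b)):
        d=d/np.linalg.norm(d);P=np.eye(3)-np.outer(d,d);A.append(P);B.append(P@o)
    return np.linalg.lstsq(np.vstack(A),np.hstack(B),rcond=None)[0]
print('tri rim',tri((205.1,144.1),(352,304)),'disc',tri((270+112.5/3.75,120+115/3.75),(250+158/3.75,200+214/3.75)))
st=r.get_state();from scipy.spatial.transform import Rotation as R
M=R.from_quat(st['eef_rot']).as_matrix();print(M.round(3),r.tcp_to_tips)
w=viewer.camera_params('wrist');print(M.T@(np.linalg.inv(w['world_to_cam'])[:3,3]-st['tool_pos']))
print(M.T@(np.array([.582,.0215,.14])-st['tool_pos']))
E
```

```text
rim [0.56785816 0.27888024 0.12      ] [0.57074896 0.28402828 0.12      ] base [0.56923256 0.27944443 0.        ] [0.5692165  0.28306662 0.005     ]
knobtop [0.58315978 0.02039332 0.057     ] [0.57943183 0.02290368 0.057     ]
disc [0.57991317 0.02064416 0.018     ] [0.5815242  0.02646597 0.018     ]
tri rim [0.56877984 0.28045905 0.11483644] disc [0.58029539 0.02142716 0.01290413]
[[-0.927  0.375  0.   ]
 [ 0.375  0.927  0.   ]
 [ 0.     0.    -1.   ]] 0.014
[ 8.40848616e-02 -1.12905318e-05 -1.32436439e-01]
[-0.53141462 -0.38668165  0.11269426]
```

```bash
python3 - <<'E'
from h import *
from scipy.spatial.transform import Rotation as R
st=r.get_state();M=R.from_quat(st['eef_rot']).as_matrix();w=viewer.camera_params('wrist')
for x in (0,-.03,.03):
  for z in (.02,.06,.1,.15): print(x,z,proj(w,np.array(st['tool_pos'])+M@np.array([x,0,z])).round())
E
```

```text
0 0.02 [318. 254.]
0 0.06 [318. 226.]
0 0.1 [318. 206.]
0 0.15 [318. 188.]
-0.03 0.02 [318. 298.]
-0.03 0.06 [318. 264.]
-0.03 0.1 [318. 239.]
-0.03 0.15 [318. 217.]
0.03 0.02 [318. 204.]
0.03 0.06 [318. 184.]
0.03 0.1 [318. 170.]
0.03 0.15 [318. 158.]
```

```bash
python3 -m inch '[[0.3,[-13,-9,0],0],[0.3,[-53,-38.6,0],0],[0.3,[-53,-38.6,0],0],[0.3,[-53,-38.6,0],0],[0.3,[-53,-38.6,0],0],[0.3,[-53,-38.6,0],0],[0.3,[-53,-38.6,0],0],[0.3,[-53,-38.6,0],0],[0.3,[-53,-38.6,0],0],[0.3,[-53,-38.6,0],0],[0.3,[-53,-38.6,0],0],[0.3,[-53,-38.6,0],0],[0.3,[-53,-38.6,0],0],[0.3,[-53,-38.6,4],0],[0.3,[-53,-38.6,8],0],[0.3,[-53,-38.6,10],0],[0.3,[-53,-38.6,10],0],[0.3,[-53,-38.6,10],0]]' 25
cat > look.py <<'E'
import sys
from h import *
from scipy.spatial.transform import Rotation as R
n,name,z=sys.argv[1],sys.argv[2],float(sys.argv[3])
st=r.get_state();w=viewer.camera_params('wrist');save(viewer.snapshot('wrist'),n)
M=R.from_quat(st['eef_rot']).as_matrix()
print(st['clock'],st['tool_pos'],st['contact_force'],st['opening'],np.round(st['q'],2))
for o in viewer.outline_of('wrist',name):
    ys,xs=np.where(o['pixels']);l,t,ww,h=o['bbox']
    p=atz(w,l+ww/2,t+h/2,z);print(round(o['p'],2),o['bbox'],xs.mean(),ys.mean(),'P',p,'tool',M.T@(p-st['tool_pos']), 'w,h m',np.linalg.norm(atz(w,l,t,z)-atz(w,l+ww,t,z)),np.linalg.norm(atz(w,l,t,z)-atz(w,l,t+h,z)))
E
python3 look.py w1 jar_lid_knob .018
```

```text
clock: 2.55
tool_pos: [0.5814, 0.0228, 0.1532]
eef_rot: [0.191, 0.982, 0.0, 0.0]
contact_force: [-0.4, 0.4, 0.8]
opening: 0.697
2.55 [0.58135853 0.02283238 0.15317322] [-0.36873319  0.42948609  0.82788147] 0.6970178206067371 [ 0.01  0.77 -0.22  1.79  0.27  0.61  0.81]
0.59 [269.8, 147.6, 94.9, 87.9] 317.25416997617157 191.95329626687848 P [0.57977933 0.02273586 0.018     ] tool [ 0.00147807 -0.00073533  0.1351724 ] w,h m 0.08377351393684987 0.08550140463061355
0.33 [540.5, 15.1, 99.1, 110.4] 597.124645557656 72.22129017013232 P [0.56694309 0.27305008 0.018     ] tool [0.10728562 0.22647985 0.13522267] w,h m 0.08163515462957309 0.08721021988954843
```

View pics/w1.png

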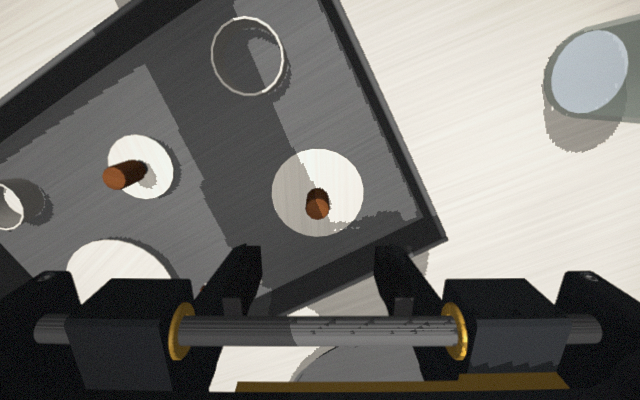

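The wrist picture shows the middle lid (disc about 86 mm) centred at (317,192), its knob top at (317,211) midway between the jaws. The small lid is at (140,167), the large one at (120,280), and the jar at (590,70). The close crop agrees: middle lid = the disc between the small and large ones in size, not yellow or purple.

```bash
python3 - <<'E'
from h import *
from scipy.spatial.transform import Rotation as R
st=r.get_state();M=R.from_quat(st['eef_rot']).as_matrix();w=viewer.camera_params('wrist')
for u,v,z in ((317.5,211,.057),(317.5,192.5,.018)): p=atz(w,u,v,z);print(p,M.T@(p-st['tool_pos']))
E
python3 -m inch '[[0.3,[0.1,0,3],0],[0.3,[0.1,0,6],0],[0.3,[0.1,0,8.5],0],[0.3,[0.1,0,10],0],[0.3,[0.1,0,11],0],[0.3,[0.1,0,11.5],0],[0.3,[0.1,0,11.5],0],[0.3,[0.1,0,11.5],0]]' 25
python3 look.py w2 jar_lid_knob .018
```

```text
[0.58535894 0.0213382  0.057     ] [-0.00337369 -0.00044056  0.09728457]
[0.58216416 0.02262799 0.018     ] [ 0.00017428 -0.00050417  0.13627532]
clock: 3.45
tool_pos: [0.5807, 0.0231, 0.0386]
eef_rot: [0.191, 0.982, 0.0, 0.001]
contact_force: [0.2, -0.3, 0.1]
opening: 0.704
3.45 [0.58070095 0.02306021 0.03855834] [ 0.19028796 -0.2559493   0.06938835] 0.7037590413051241 [-0.03  0.95 -0.15  1.83  0.33  0.38  0.76]
```

View pics/w2.png

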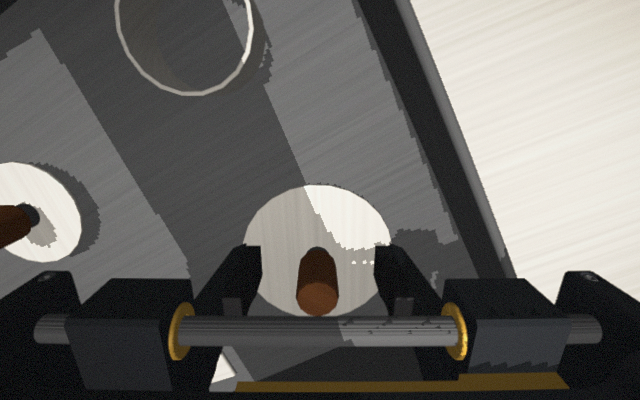

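The knob stands midway between the jaws, with its top at (318,297). I'll check its depth along tool x.

```bash
python3 - <<'E'
from h import *
from scipy.spatial.transform import Rotation as R
st=r.get_state();M=R.from_quat(st['eef_rot']).as_matrix();w=viewer.camera_params('wrist')
for u,v,z in ((318,297,.057),(318,184,.018),(317,316,.057)): p=atz(w,u,v,z);print(p,M.T@(p-st['tool_pos']))
E
```

```text
[0.58111043 0.02281916 0.057     ] [-5.29904539e-04  1.89656206e-05 -1.84129488e-02]
[0.54268507 0.03841226 0.018     ] [4.09921791e-02 1.14682857e-05 2.05302055e-02]
[0.59060524 0.01847771 0.057     ] [-0.0109601  -0.00043975 -0.01839903]
```

```bash
python3 -m inch '[[1,[-0.1,0,0],0],[1,[-0.1,0,0],0],[1,[-0.1,0,0],0],[1,[-0.1,0,0],0],[1,[-0.1,0,0],0],[1,[-0.1,0,0],0]]' 30
python3 -m inch '[[1,[0,0,-0.5],0],[1,[0,0,-1.5],0],[1,[0,0,-4],0],[1,[0,0,-8],0],[1,[0,0,-12],0],[1,[0,0,-16],0],[1,[0,0,-19],0],[1,[0,0,-20],0],[1,[0,0,-20],0],[1,[0,0,-20],0]]' 30
python3 look.py w3 jar_mouth .12
```

```text
clock: 4.15
tool_pos: [0.581, 0.0227, 0.0377]
eef_rot: [0.191, 0.982, 0.0, -0.0]
contact_force: [1.1, -0.3, 0.6]
opening: 0.218
clock: 5.15
tool_pos: [0.5799, 0.0224, 0.2365]
eef_rot: [0.191, 0.982, -0.0, -0.001]
contact_force: [-0.5, 0.2, -0.7]
opening: 0.216
5.15 [0.57994955 0.02235724 0.23646299] [-0.49524249  0.21164756 -0.72711987] 0.2159951069612289 [ 0.04  0.66 -0.27  1.72  0.23  0.8   0.85]
0.65 [493.1, 18.5, 146.5, 104.1] 574.8745368811047 74.71682384641294 P [0.55419338 0.23942976 0.12      ] tool [0.10510004 0.19168703 0.11643689] w,h m 0.11145310026027891 0.07547010783444348
```

View pics/w3.png

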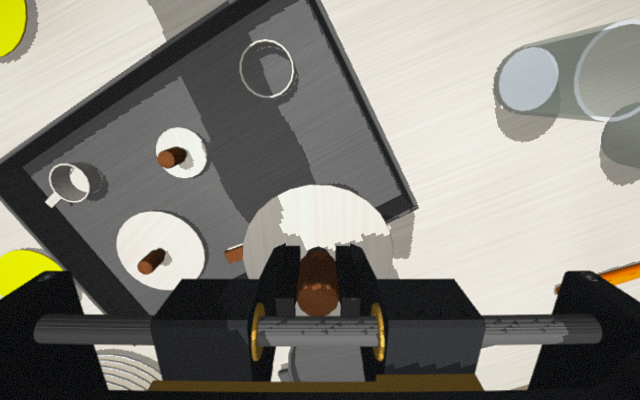

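The lid hangs level from the closed jaws, disc centred on (318,240). The jar's base shows at (530,80) and its rim is cut off at the right edge. I'll move so that the jar is ahead of the lid in the view.

```bash
python3 -m inch '[[1,[0.2,3,0],0],[1,[0.3,6,0],0],[1,[0.4,10,0],0],[1,[0.5,14,0],0],[1,[0.6,18,0],0],[1,[0.7,21,0],0],[1,[0.7,23,0],0],[1,[0.7,23.6,0],0],[1,[0.7,23.6,0],0],[1,[0.7,23.6,0],0],[1,[0.7,23.6,0],0]]' 30
python3 look.py w4 jar_mouth .12
```

```text
clock: 6.35
tool_pos: [0.663, 0.2418, 0.2375]
eef_rot: [0.192, 0.981, -0.001, -0.0]
contact_force: [-1.7, -0.1, -0.7]
opening: 0.215
6.35 [0.66304029 0.24181961 0.23749383] [-1.65494407 -0.08637155 -0.73333789] 0.21476331746143357 [-0.3   0.83 -0.24  1.3   0.2   1.04  0.61]
0.75 [271.7, 24.9, 99.1, 103.2] 320.50957200341423 73.1546152908182 P [0.57185327 0.28136857 0.12      ] tool [0.09938047 0.00242881 0.11748028] w,h m 0.07273324637294157 0.07447040460066441
```

View pics/w4.png

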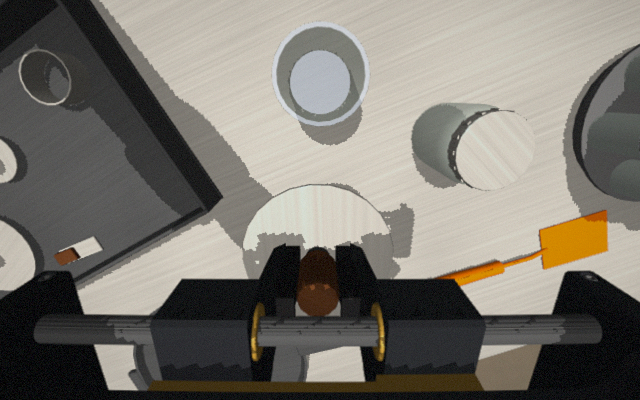

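The rim is centred at (320,73), 99 mm ahead of the TCP. All three cameras put the mouth at about (0.571, 0.281). The capped jar at (495,150) is well to the right. Next I move above the mouth and lower the lid part of the way.

```bash
python3 -m inch '[[1,[2,0.1,0],0],[1,[4.5,0.1,0],0],[1,[7,0.2,0],0],[1,[9,0.2,0],0],[1,[10,0.2,0],0],[1,[10.1,0.2,1.5],0],[1,[10.1,0.2,3.5],0],[1,[10.1,0.2,4.5],0],[1,[10.1,0.2,5],0],[1,[10.1,0.2,5],0],[1,[10.1,0.2,5],0]]' 30
python3 - <<'E'
from h import *
st=r.get_state();print(st['tool_pos'],st['contact_force'])
t=viewer.snapshot('top');s=viewer.snapshot('scene')
a=t[90:210,140:290];b=s[230:350,280:430]
save(np.hstack([cv2.resize(a,(400,320),interpolation=cv2.INTER_CUBIC),cv2.resize(b,(400,320),interpolation=cv2.INTER_CUBIC)]),'p5')
E
python3 look.py w5 jar_mouth .12
```

```text
clock: 7.55
tool_pos: [0.5708, 0.2839, 0.1883]
eef_rot: [0.191, 0.982, 0.0, 0.0]
contact_force: [0.8, -0.4, -0.8]
opening: 0.213
[0.5707599  0.28385225 0.1882982 ] [ 0.77379484 -0.42516328 -0.80459779]
7.65 [0.57075512 0.28400568 0.18854305] [ 0.21302333 -0.27979154 -1.28050111] 0.21461930552420483 [-0.41  0.78 -0.22  1.59  0.22  0.79  0.46]
0.95 [266.4, 146.5, 92.4, 53.2] 313.80417149478563 170.55349555813055 P [0.53685372 0.2938366  0.12      ] tool [ 0.03517967 -0.00371306  0.06850332] w,h m 0.06117836118271041 0.03726182011321489
```

View pics/p5.png

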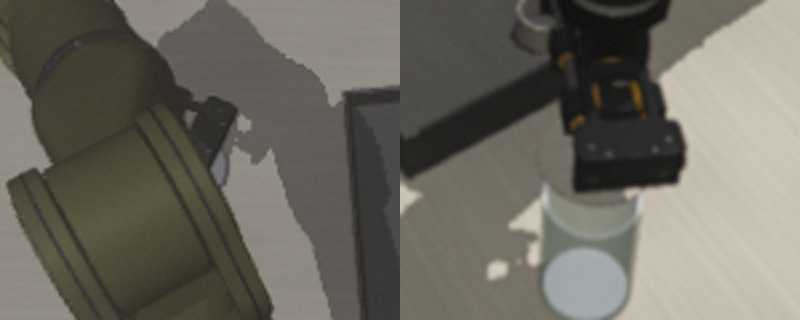

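View pics/w5.png

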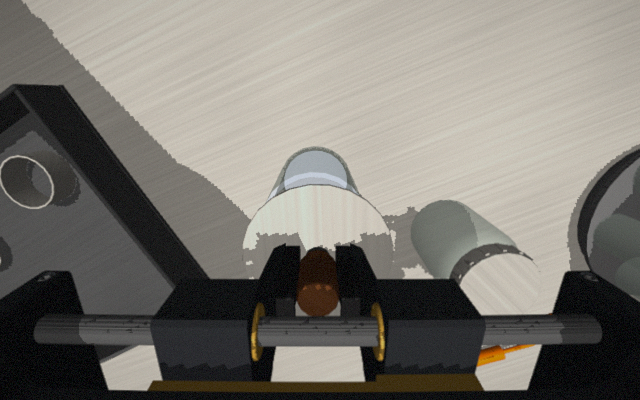

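The lid is above the jar with the near rim arc visible at (315,180). That puts the jar about 2 mm to tool −y, which agrees with the measured pose, so I correct for it and lower slowly.

```bash
python3 -m inch '[[1,[0,-0.2,0.5],0],[1,[0,-0.2,1.5],0],[1,[0,-0.2,2.3],0],[1,[0,-0.2,2.8],0],[1,[0,-0.2,3.2],0],[1,[0,-0.2,3.5],0],[1,[0,-0.2,3.8],0],[1,[0,-0.2,4.0],0],[1,[0,-0.2,4.2],0],[1,[0,-0.2,4.2],0],[1,[0,-0.2,4.2],0]]' 30
python3 look.py w6 jar_mouth .12
python3 - <<'E'
from h import *
s=viewer.snapshot('scene');save(cv2.resize(s[230:380,260:460],(800,600),interpolation=cv2.INTER_CUBIC),'p6')
E
```

```text
clock: 8.85
tool_pos: [0.5695, 0.2819, 0.1458]
eef_rot: [0.191, 0.982, 0.0, 0.0]
contact_force: [-0.2, -0.9, 0.0]
opening: 0.214
8.85 [0.56947109 0.28194834 0.1458208 ] [-0.17143945 -0.8717763   0.00178897] 0.21423158581041524 [-0.42  0.84 -0.21  1.62  0.24  0.71  0.44]
0.88 [274.8, 156.4, 89.0, 38.4] 318.05786802030457 173.40558375634518 P [0.52879675 0.2991632  0.12      ] tool [0.04416397 0.00068523 0.02581746] w,h m 0.04689299548895631 0.021272301582310388
```

View pics/p6.png

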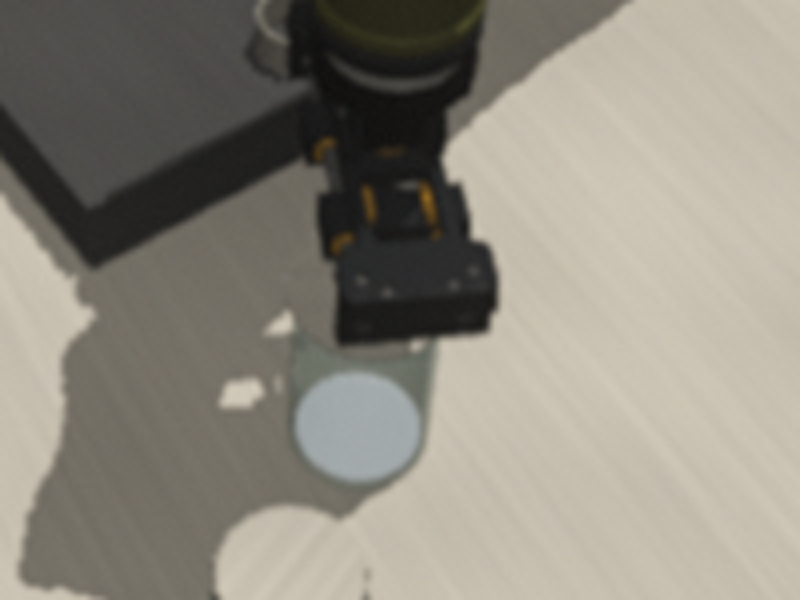

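View pics/w6.png

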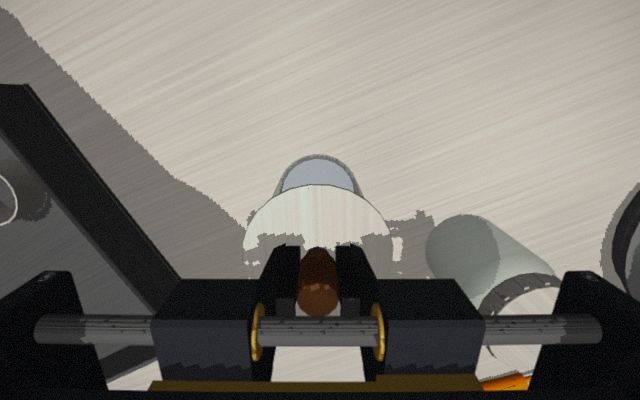

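The jar is centred under the lid (318), its base hasn't moved, and there is no contact force. I go down the last few mm in small steps.

```bash
python3 -m inch '[[1,[0,0,0.1],0],[1,[0,0,0.2],0],[1,[0,0,0.25],0],[1,[0,0,0.25],0]]' 30
python3 -m inch '[[1,[0,0,0.05],0],[1,[0,0,0.05],0]]' 30
```

```text
clock: 9.4
tool_pos: [0.5694, 0.2819, 0.1431]
eef_rot: [0.191, 0.982, -0.0, -0.0]
contact_force: [0.4, 0.4, -0.8]
opening: 0.216
clock: 9.6
tool_pos: [0.5694, 0.2819, 0.1427]
eef_rot: [0.191, 0.982, 0.0, -0.0]
contact_force: [-1.0, 0.7, -0.8]
opening: 0.216
```

```bash
python3 -m inch '[[1,[0,0,0.05],0],[1,[0,0,0.05],0],[1,[0,0,0.1],0],[1,[0,0,0.1],0]]' 30
```

```text
clock: 10.0
tool_pos: [0.5695, 0.282, 0.1427]
eef_rot: [0.191, 0.982, 0.0, 0.0]
contact_force: [-2.2, -2.0, 8.5]
opening: 0.216
```

Contact is 8.5 N upward at TCP z = 0.1427, exactly the height expected for a seated lid. I ease off and open.

```bash
python3 -m inch '[[1,[0,0,-0.07],0],[1,[0,0,-0.07],0],[0.74,[0,0,-0.07],0],[0.7,[0,0,-0.07],0],[0.6,[0,0,-0.07],0],[0.4,[0,0,-0.07],0],[0.4,[0,0,-0.07],0],[0.4,[0,0,-0.07],0],[0.4,[0,0,-0.07],0]]' 30
python3 look.py w7 jar_lid_knob .123
```

```text
clock: 10.9
tool_pos: [0.5694, 0.2819, 0.1424]
eef_rot: [0.191, 0.982, 0.0, -0.0]
contact_force: [0.9, 0.5, -0.3]
opening: 0.604
10.9 [0.56944484 0.28189326 0.14239555] [ 0.87171051  0.46481401 -0.26065343] 0.6038259522932189 [-0.42  0.84 -0.21  1.62  0.24  0.7   0.44]
0.63 [240.9, 184.8, 153.1, 131.9] 317.403922416901 248.58007066118682 P [0.56711175 0.28250202 0.123     ] tool [ 0.0023903  -0.00031275  0.01939562] w,h m 0.07988263581307793 0.08438012284206944
```

View pics/w7.png

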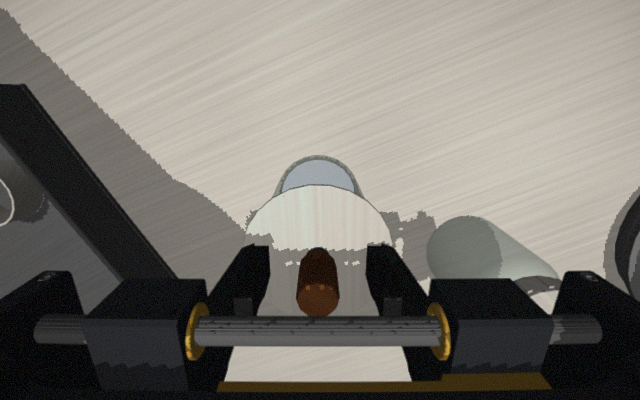

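The jaws are open on both sides of the knob (318,280) and the lid hasn't moved. I go straight up, then back.

```bash
python3 -m inch '[[0.4,[0,0,-1],0],[0.4,[0,0,-3],0],[0.4,[0,0,-6],0],[0.4,[0,0,-9],0],[0.4,[0,0,-12],0],[0.4,[0,0,-12],0],[0.4,[-4,0,-12],0],[0.4,[-8,0,-12],0],[0.4,[-11,0,-12],0],[0.4,[-11,0,-12],0],[0.4,[-11,0,-12],0]]'
python3 look.py w8 jar_lid_knob .123
python3 - <<'E'
from h import *
s=viewer.snapshot('scene');t=viewer.snapshot('top')
save(np.hstack([cv2.resize(s[200:400,240:440],(400,400),interpolation=cv2.INTER_CUBIC),cv2.resize(t[60:220,120:280],(400,400),interpolation=cv2.INTER_CUBIC)]),'p8');save(s,'s8')
E
```

```text
clock: 12.1
tool_pos: [0.6711, 0.2402, 0.2617]
eef_rot: [0.192, 0.981, -0.0, -0.001]
contact_force: [-0.9, 0.1, -1.1]
opening: 0.599
12.1 [0.67106361 0.24022961 0.2616773 ] [-0.92589351  0.11202814 -1.05426911] 0.599169762016679 [-0.3   0.81 -0.24  1.24  0.19  1.11  0.63]
0.65 [264.7, 7.9, 106.6, 112.7] 318.1197290801835 64.49967227441556 P [0.56876142 0.28167588 0.123     ] tool [ 1.10182608e-01 -1.74765431e-05  1.38833414e-01] w,h m 0.08372805323162821 0.08645494311898144
```

View pics/p8.png

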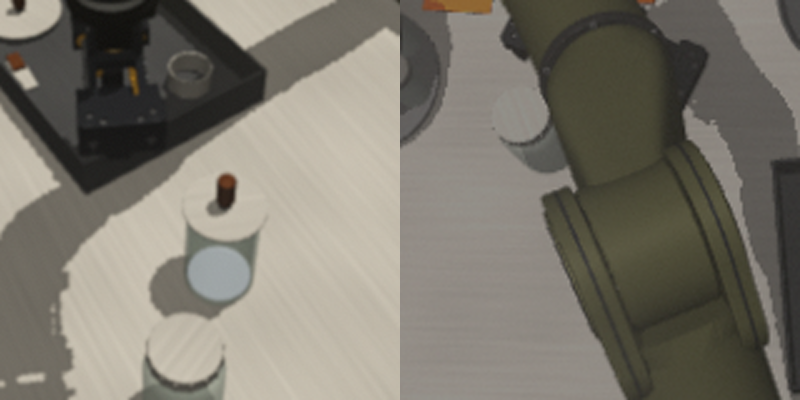

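View pics/w8.png

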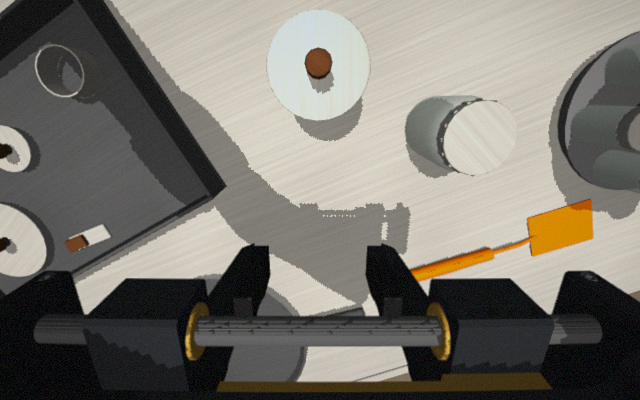

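View pics/s8.png

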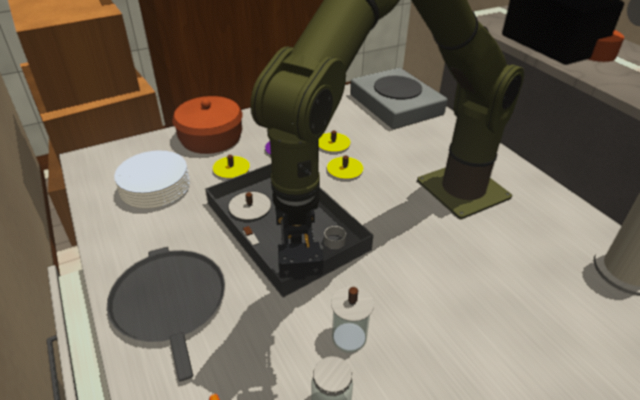

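The lid lies flat on the jar with its knob upright: scene (352,303), wrist disc at (318,65). The jar's base is still at (349,337), and the small and large lids are in the crate. I'm handing in.

```bash
python3 -c "
from plant import r;print(r.finish_job(), r.get_state()['clock'])"
```

```text
the job is handed in; nothing more can be done
the job is handed in; nothing more can be done
```

The middle-sized lid is on the open jar, and I handed the job in at about 12 s of the 42 s allowed. I picked it out of the crate by its knob, lowered it until it just touched the rim (about 8.5 N), let go and backed away.

**Last checks that agreed:**
- **Height:** contact came at TCP z = 0.1427 m, the height expected for a lid that is fully home.
- **Lid:** in the last pictures the disc lies flat with the knob upright, centred at (0.569, 0.282) m. That is within about 3 mm of the measured mouth, and the plug has 7 mm of room.
- **Surroundings:** the jar's base is where it was before. The wrist picture shows the other two lids still in the crate and the capped jar still standing.

**Disagreements and gaps:**
- **Cameras:** their readings of the same point differed by up to about 6 mm. I used the wrist view for the final alignment.
- **Top view:** the arm blocked it for the final check.
- **Plug:** it can't be seen inside the mouth directly; I judged it seated from the height and the flat disc.

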